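Fit the finished lamp neck into its sprung bayonet socket and hold it

ROBOT

A 7-joint arm with a two-finger parallel gripper is mounted at the origin on the work surface. World frame = base frame: x ahead of the robot, y to its left, z up, the work surface at z = 0. Lengths are in m, angles in rad, forces in N, time in s.
With the tool pointing down it reaches from about 0.4 to 0.85 m from the base axis. Payload 6.9 kg.
Tool frame: the origin (TCP) lies midway between the tips of the shut fingers; the grasp point (between the pads) lies behind it (ctrl.pinch_z is the z of the grasp point in the tool frame, in m); z points along the fingers, y is the line along which they close (so a half turn about z gives the same grasp; the last joint's range is limited). The gripper opens to 85 mm and grips with 20 to 120 N. Pads are 22 mm wide; open, the fingers measure 114 mm over their backs; the gripper's body (76 mm by 85 mm) begins 54 mm behind the grasp point. The pads swing forward as they close: fully open they stand 13 mm farther back than shut.
Start: joints at [-1.145, 0.507, -0.238, 1.5, 0.126, 1.149, -0.155], TCP at [0.197, 0.593, 0.231] pointing down, gripper open.
Joint ranges: [-3.08, 3.08], [-0.24, 2.05], [-1.43, 1.35], [0, 2.5], [-1.52, 4.66], [0.17, 1.96], [-2.89, 2.89]. Speed limits (rad/s): [2.39, 2.39, 3.14, 3.14, 3.14, 3.14, 3.14].

INTERFACE

Orientations are given as a unit quaternion [w, x, y, z].
In Python, from station import ctrl, get_state, vision, ticket, models gives the robot as it stands. Calls block until the motion is done:
- ctrl.movep(position, orientation): joint-space move of the TCP to a pose.
- ctrl.movel(position, frame=None, max_speed=0.15): straight line of the TCP; frame=None keeps the orientation; max_speed is the mean speed in m/s.
- ctrl.set_joints(angles): joint-space move.
- ctrl.ungrasp() and ctrl.close_gripper(force=None): open the fingers fully, or close them until they stop; force is the grip in N (None keeps the last).
- ctrl.pause(seconds).
- ctrl.ik(position, orientation): joint angles nearest the present ones, or None.
- get_state(): the state.
- vision.grab_frame(name): name is "side" or "top" or "wrist"; returns (picture, depth): 480x640x3 uint8, blue, green, red; 480x640 float32, m along the optical axis (not along the pixel's ray), 0 where there is no reading.
- vision.camera_info(name): a dict with "mtx" (3x3 intrinsics, pixels), "dist_coeffs" ([k1, k2, p1, p2, k3] as OpenCV has them; the pictures are not rectified), "R" (3x3) and "t" (3): a world point X has camera coordinates R X + t; the wrist camera has in their place "hand_eye" (4x4, takes a point from camera to tool coordinates, whose origin is the TCP and whose axes are the flange's). Camera axes: x right, y down, z forward; pixel columns grow to the right and rows downward; lengths in m; the calibration is good to about 2 mm. A picture is of the moment at which its call begins: read the wrist's pose just before it. camera_info takes no time and is no camera call.
A pose or a line that the arm cannot do raises ctrl.Unreachable and nothing moves.
- ticket.close_job(): hands the job in; it is judged then, once.
Trained networks look in the newest picture that a camera, given by its name, has taken for a name from the list of things; names that differ only in an ending like _2 or _b are one class to them, and where a whole thing is asked for, a point or a joint stands for the part that bears it (a point fixed in the world has none). Each returns a list of dicts, best first, with "p" (0 to 1); they miss things now and then, are a little off and sometimes report something else, mostly with a low value. They report only what shows in the picture. A call takes as long as a camera call. They do not tell look-alikes from the thing itself.
- models.recognise(camera, target): "point" ([column, row] in pixels, amid what is visible of it).
- models.masks_of(camera, target): "mask" (480x640 bool, what is visible of it) and "point" ([column, row] in pixels, amid what is visible of it).
The state is a dict: "time": time; "qpos": joint angles; "qd": joint speeds; "tau": joint torques, N m; "tcp_pos": TCP position; "eef_rot": TCP orientation; "contact_force": force on the tool from outside, world axes, zero at the start; "wrist_torque": the same for the moment, N m; "width": finger opening in m; "gripper_force": force on a finger pad.
Only numpy, scipy, OpenCV 4.12 (cv2) and the standard library are available. Lean on these libraries where they do the work, as an engineer would, in place of code of your own. Each camera call takes 0.05 s, during which the arm holds its last target. There are 200 camera calls.

TASK

The brass lamp neck in the vise is finished: draw the vise jaw back by its handle to free it, lift the neck out, and fit it to the lamp base. Line its two pins up with the open slots, push it down against the sprung contact, twist it a quarter turn clockwise (seen from above) and let the spring lift the pins up into their locking notches. Finish while still gripping the neck, holding it locked and upright in the socket with the vise left open, and leave the other things on the bench where they are.

Things in the scene. Friction and masses are not known exactly. Their poses are not given: they have to be found in the camera images.
- vise: Small grey screw vise, bolted down. Origin: centre of its underside, midway between the closed jaws; z up. Bed 22 mm above the bench; jaws 70 mm wide (y), up to 50 mm above the bench. Fixed jaw at x = 15 to 57 mm, sliding jaw (closed) at x = -15 to -53 mm; a bracket, 52 mm wide and 54 mm high, at x = -77 to -93 mm carries the screw. The quick release is already let go, so the jaw slides.
- jaw (a joint): How far the sliding jaw has been drawn open, along the vise's -x: 0 closed on the neck, 0.030 m fully open. About 5 N moves it and it stays where it is left.
- handle (a point): Middle of the vise's handle: level steel cross bar 9 mm thick, 110 mm long along the vise's y, axis 40 mm above the bench, at x = -131 mm of the vise when closed. It moves with the jaw. The screw and its 20 mm head meet it in the middle, so pinch the bar from above on either half, 25 to 45 mm from the middle, closing along the vise's x, and draw it along the vise's -x.
- neck: The finished brass lamp neck, 0.22 to 0.37 kg, 88 mm tall, upright on the vise bed. Origin: centre of its underside; z up its axis. Spigot 30 mm diameter, 0 to 35 mm up, foot bevelled; two pins 5 mm thick stick out of it along +y and -y, 9 mm up, their ends 21.5 mm from the axis (in the vise they lie along the jaws); flange 44 mm diameter, 35 to 40 mm up; then the hexagon.
- neck_hex (a point): Where to grip the neck: on its axis, 62 mm above its underside, on the hexagon, which is 27 mm across its flats and reaches from 40 to 78 mm above the underside (a 16 mm threaded stub stands above it up to 88 mm). Axes as the neck's; the flats face along its x and at 60 and 120 degrees to it.
- lamp_base: Lamp base that does not move: dark steel disc 130 mm diameter, 24 mm high, with an upright brass socket tube in its middle, 44 mm outside and 32 mm inside diameter, rim 70 mm above the bench. Origin: centre of its underside; z up along the socket's axis. Two slots 8 mm wide cut through the tube wall open at the rim on +y and -y and go straight down to 26 mm below the rim.
- socket_run (a point): On the socket's axis, 39 mm above the bench: where the neck's underside is best while it is twisted (between 37.5 and 40). Axes as the lamp base's. Each slot runs from its lower end level (18 to 26 mm below the rim) a quarter turn clockwise seen from above, from +y to +x and from -y to -x.
- socket_lock (a point): On the socket's axis, 45.5 mm above the bench: where the neck's underside is when locked. Axes as the lamp base's. At the end of each run, on +x and -x of the base, a notch 8 mm wide goes up 5 mm (to 13 mm below the rim), into which the pins rise to lock.
- contact (a joint): How far the sprung contact in the middle of the socket is pressed down: 0 free (its top 51.5 mm above the bench), about 0.006 m with the neck locked, 0.011 to 0.014 m while it is deep enough to turn. Its spring presses up with 3.5 N at first and 0.7 N more per mm: about 8 N locked, 11 to 13 N when turning.
- solder_block: Bystander: grey soldering block, 80 x 130 x 35 mm, 0.7 kg; origin under its centre.
- flux_bottle: Bystander: white plastic bottle, 64 mm diameter, 190 mm tall; origin under its centre.
- hammer: Bystander: hammer, 220 mm long, lying on the bench, handle to its -x; origin under its middle.
- shade: Bystander: spun brass lamp shade standing on its wide mouth, 128 mm diameter, 92 mm tall; origin under its centre.
Not all that is in view belongs to the job. There is more than one size of the neck; the job needs the largest.

How it is judged:
By the outcome, as a careful person would: the job done as asked, in the order asked, and still so for the second after the job is handed in, while the arm keeps its last pose, push and grip.
It also fails if it takes over 58 s, if anything falls off the work surface, if the arm or the gripper's body presses on something with over 40 N, if the wrist force passes 120 N, or if a joint passes its speed limit or range.

## Working session

There is one attempt and no reset: what is moved stays moved. The work goes in short steps, each a Python script; the robot and the scene stay as the last script left them, time stands still between calls to the robot, and variables do not carry over. Pictures are saved under pics/ and viewed, at most 10 in all, crops included, and the job is handed in when it is done.

```bash
ls; mkdir -p pics; python3 - <<'E'
from station import ctrl,get_state,vision,models
import cv2,numpy as np
s=get_state();print(s['time'],s['tcp_pos'],s['eef_rot'],ctrl.pinch_z,s['width'])
ims=[]
for c in ['top','side']:
    p,d=vision.grab_frame(c);cv2.imwrite(f'pics/{c}0.png',p);np.save(f'{c}d0.npy',d)
    i=vision.camera_info(c);print(c,np.round(i['mtx'],1).tolist(),i['dist_coeffs'],np.round(i['R'],3).tolist(),i['t'])
    for t in ['vise','handle','neck','lamp_base','solder_block','flux_bottle','hammer','shade']:
        print(t,[(np.round(r['point']).tolist(),round(r['p'],2)) for r in models.recognise(c,t)])
print(get_state()['time'])
E
```

```text
pics
0.0 [0.19695681 0.59261805 0.23041267] [-1.42008082e-04  1.59687779e-01  9.87167153e-01 -8.97153347e-04] -0.0187 0.08552039976349605
top [[578.2, 0.0, 317.4], [0.0, 578.2, 241.1], [0.0, 0.0, 1.0]] [-0.1112271  0.         0.         0.         0.       ] [[0.024, -1.0, -0.001], [-0.999, -0.024, -0.049], [0.049, 0.002, -0.999]] [1.61938189e-03 6.08635443e-01 1.65562057e+00]
vise [([253.0, 246.0], 0.86)]
handle [([247.0, 251.0], 0.78)]
neck [([251.0, 238.0], 0.5), ([300.0, 244.0], 0.41), ([214.0, 248.0], 0.39)]
lamp_base [([387.0, 239.0], 0.92)]
solder_block [([334.0, 175.0], 0.58)]
flux_bottle [([161.0, 274.0], 0.94)]
hammer [([466.0, 305.0], 0.94), ([387.0, 234.0], 0.33)]
shade [([462.0, 232.0], 0.68)]
side [[511.1, 0.0, 317.4], [0.0, 511.1, 235.3], [0.0, 0.0, 1.0]] [-0.0328304  0.         0.         0.         0.       ] [[-0.969, -0.249, -0.01], [-0.122, 0.508, -0.853], [0.217, -0.825, -0.522]] [0.56065251 0.15832011 1.25566292]
vise [([290.0, 311.0], 0.98), ([320.0, 226.0], 0.42)]
handle [([297.0, 305.0], 0.74)]
neck [([278.0, 288.0], 0.8), ([302.0, 275.0], 0.75), ([278.0, 337.0], 0.54)]
lamp_base [([321.0, 227.0], 0.69)]
solder_block [([243.0, 253.0], 0.69)]
flux_bottle [([297.0, 372.0], 0.9)]
hammer []
shade [([327.0, 193.0], 0.79), ([278.0, 288.0], 0.47)]
0.9
```

```bash
python3 - <<'E'
import cv2
a=cv2.imread('pics/top0.png')[150:350,130:510];cv2.imwrite('pics/topc.png',cv2.resize(a,None,fx=2.1,fy=2.1,interpolation=3))
a=cv2.imread('pics/side0.png')[150:430,170:470];cv2.imwrite('pics/sidec.png',cv2.resize(a,None,fx=2.1,fy=2.1,interpolation=3))
E
```

```text
(no output)
```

View pics/topc.png

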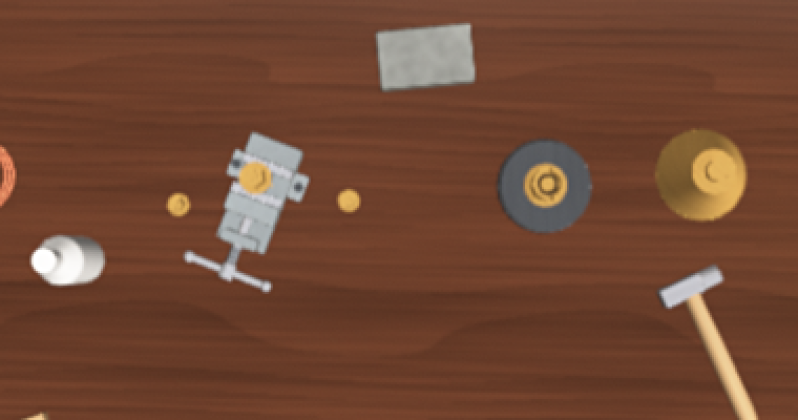

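View pics/sidec.png

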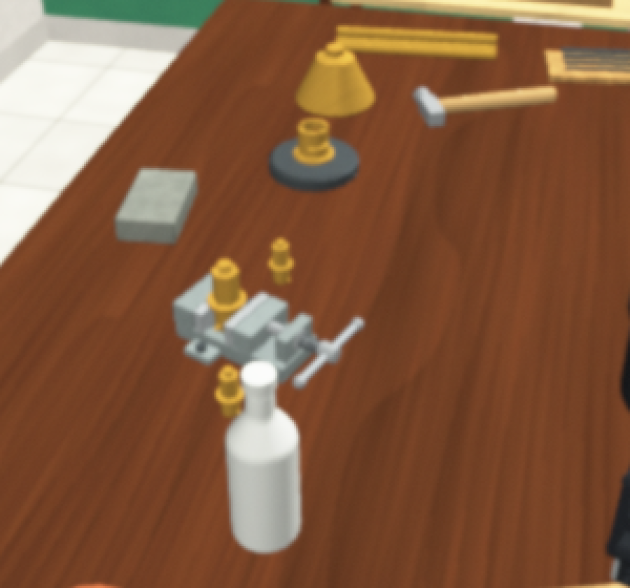

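The neck held in the vise, at top px (252,234), has the largest flange and hexagon. The two loose ones at (215,247) and (296,246) are clearly smaller look-alikes. The socket is at about (390,238), and the handle ends are at about (220,272) and (257,287).

```bash
cat > h.py <<'E'
from station import ctrl,get_state,vision,models,ticket
import cv2,numpy as np
from scipy.spatial.transform import Rotation as Rn
def rot(q): return Rn.from_quat(np.r_[q[1:],q[0]])
def down(a):
    "tool pointing down, tool y (closing line) along world angle a"
    y=np.array([np.cos(a),np.sin(a),0]);z=np.array([0,0,-1.]);x=np.cross(y,z)
    q=Rn.from_matrix(np.c_[x,y,z]).as_quat();return np.r_[q[3],q[:3]]
def cam(c,s=None):
    i=vision.camera_info(c)
    if 'R' in i: return i,np.array(i['R']),np.array(i['t'])
    T=np.eye(4);T[:3,:3]=rot(s['eef_rot']).as_matrix();T[:3,3]=s['tcp_pos']
    M=np.linalg.inv(T@np.array(i['hand_eye']));return i,M[:3,:3],M[:3,3]
def unproj(c,px,z,s=None):
    "pixels -> world points on the plane of height z"
    i,R,t=cam(c,s);px=np.array(px,float).reshape(-1,1,2)
    u=cv2.undistortPoints(px,np.array(i['mtx']),np.array(i['dist_coeffs']))[:,0]
    d=np.c_[u,np.ones(len(u))]@R;o=-R.T@t
    return o+d*((z-o[2])/d[:,2])[:,None]
def proj(c,X,s=None):
    i,R,t=cam(c,s);return cv2.projectPoints(np.array(X,float),cv2.Rodrigues(R)[0],t,np.array(i['mtx']),np.array(i['dist_coeffs']))[0][:,0]
def tip(p,zg): return [p[0],p[1],zg+ctrl.pinch_z]   # TCP for a grasp point height, tool down
E
python3 - <<'E'
from h import *
np.set_printoptions(precision=4,suppress=True)
h=unproj('top',[(220,272.4),(257.1,286.7)],.04);print(h,h.mean(0),np.linalg.norm(h[0]-h[1]))
d=h[0]-h[1];print('vise y ang',np.degrees(np.arctan2(d[1],d[0])))
n=unproj('top',[(251.9,234.3)],.1);print('neck',n)
b=unproj('top',[(389.5,237.5)],.07);print('base',b, unproj('top',[(389.3,238.8)],.024))
for nm,c,p,z in [('bottle','top',(161,274),.1)]: print(nm,unproj(c,[p],z))
print(vision.camera_info('wrist')['hand_eye'])
E
```

```text
[[0.5112 0.2915 0.04  ]
 [0.4733 0.1844 0.04  ]] [0.4923 0.2379 0.04  ] 0.11360076537452031
vise y ang 70.54426497217057
neck [[0.6186 0.1965 0.1   ]]
base [[ 0.6206 -0.1853  0.07  ]] [[ 0.6195 -0.1904  0.024 ]]
bottle [[0.503  0.4453 0.1   ]]
[[ 0.0003 -0.9643 -0.2647  0.0673]
 [ 1.      0.0003  0.0001 -0.0016]
 [-0.     -0.2647  0.9643 -0.1421]
 [ 0.      0.      0.      1.    ]]
```

```bash
python3 - <<'E'
from h import *
np.set_printoptions(precision=4,suppress=True)
yaw=np.radians(-19.3)
for k in (0,1):
    print(k,ctrl.ik([.479,.2,.2],down(yaw+k*np.pi)),ctrl.ik([.479,.2,.021],down(yaw+k*np.pi)))
# twist options at base: all angles
for a in range(-180,180,30):
    q=ctrl.ik([.62,-.187,.1],down(np.radians(a)));print(a,q is not None and q[[4,6]])
E
```

```text
0 [-0.6229  0.3802  0.255   1.8288 -0.1156  0.947  -0.6546] [-0.5524  0.6261  0.1664  2.0232 -0.2011  0.5075 -0.5777]
1 [-0.0808  0.4014 -0.5161  1.822   0.2345  0.9789  2.1101] [-0.1226  0.6563 -0.4898  2.0177  0.5373  0.5953  1.8243]
-180 [-0.916  -2.0911]
-150 [-0.916  -1.5675]
-120 [-0.6055 -1.3028]
-90 [-0.5092 -0.863 ]
-60 [-0.438  -0.4019]
-30 [-0.3615  0.054 ]
0 [-0.2867  0.5111]
30 [-0.2221  0.9771]
60 [-0.1539  1.4398]
90 [-0.021   1.8447]
120 [0.0988 2.2615]
150 [0.2116 2.6851]
```

```bash
python3 - <<'E'
from h import *
np.set_printoptions(precision=4,suppress=True)
yaw=np.radians(-19.3)
ctrl.movel([.197,.5926,.33],max_speed=.3)
ctrl.movep([.46,.2,.26],down(yaw))
s=get_state();p,d=vision.grab_frame('wrist');cv2.imwrite('pics/w1.png',p);np.save('w1.npy',d)
print(s['time'],s['tcp_pos'],s['contact_force'])
import pickle;pickle.dump(s,open('s1.pkl','wb'))
m=models.masks_of('wrist','handle')
print([(r['p'],r['point'],r['mask'].sum()) for r in m])
print(proj('wrist',[[.5112,.2915,.04],[.4733,.1844,.04],[.6186,.1965,.1]],s))
E
```

```text
3.1167 [0.4597 0.2017 0.26  ] [-0.5958 -0.1751 -0.7055]
[(0.57, [425.3, 159.6], np.int64(5566))]
[[337.3642 100.9593]
 [334.8463 220.2237]
 [503.7153 164.4327]]
```

View pics/w1.png

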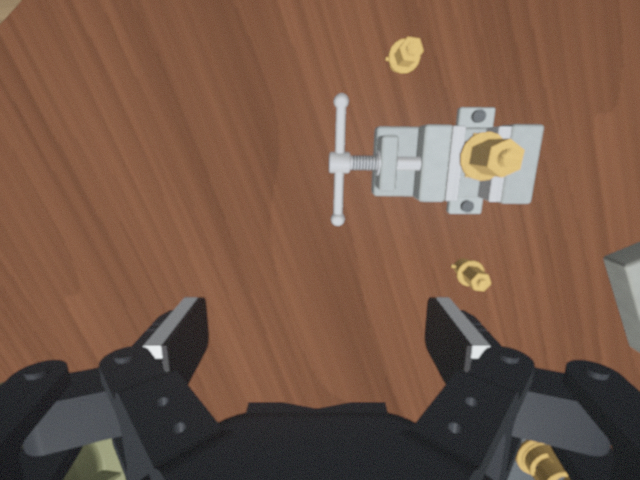

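The wrist view shows the bar from (341,101) to (338,220), and the neck's flange at (484,157) with its hex top at (506,158). This agrees with the top-camera estimate to within a few mm.

```bash
python3 - <<'E'
from h import *
import pickle;s=pickle.load(open('s1.pkl','rb'))
np.set_printoptions(precision=4,suppress=True)
h=unproj('wrist',[(341,101),(338,220)],.04,s);d=h[0]-h[1];print(h,h.mean(0),np.linalg.norm(d),np.degrees(np.arctan2(-d[0],d[1])))
print(unproj('wrist',[(484,157)],.062,s),unproj('wrist',[(506,157.5)],.1,s))
p=cv2.imread('pics/w1.png')[90:260,300:560];cv2.imwrite('pics/w1c.png',cv2.resize(p,None,fx=3,fy=3,interpolation=3))
dd=np.load('w1.npy');print(dd[157,470:535:4],dd[165:200:8,340])
E
```

```text
[[0.5144 0.2904 0.04  ]
 [0.4764 0.1836 0.04  ]] [0.4954 0.237  0.04  ] 0.11333954447012708 -19.58325555923753
[[0.6204 0.2005 0.062 ]] [[0.6214 0.2013 0.1   ]]
[0.3307 0.322  0.3143 0.3071 0.2993 0.2958 0.2949 0.2928 0.2857 0.2863
 0.2858 0.2849 0.2872 0.2946 0.344  0.3434 0.3452] [0.346  0.3534 0.3553 0.3559 0.3597]
```

View pics/w1c.png

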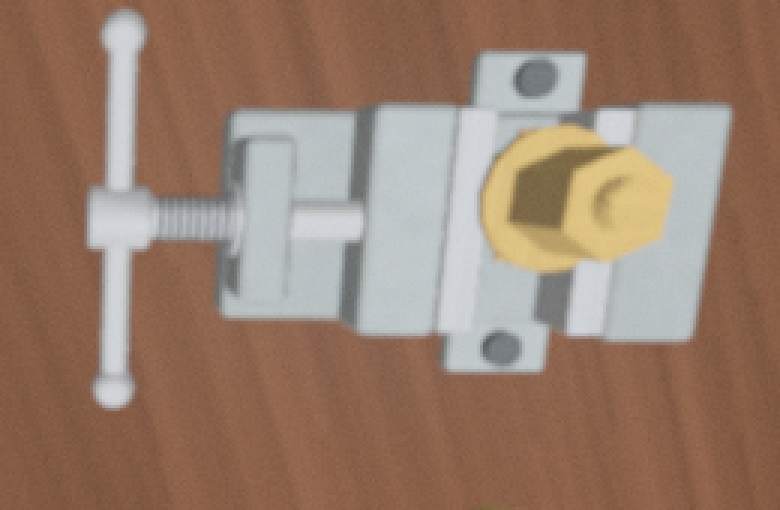

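```bash
python3 - <<'E'
from h import *
np.set_printoptions(precision=4,suppress=True)
a=np.radians(-19.5);ex=np.array([np.cos(a),np.sin(a)]);ey=np.array([-ex[1],ex[0]])
g=np.array([.4954,.2370])-.040*ey
q=down(a)
ctrl.movep(tip(g,.12),q); ctrl.movel(tip(g,.042),max_speed=.12)
print(get_state()['contact_force'])
ctrl.close_gripper(50);s=get_state();print(s['width'],s['gripper_force'],s['contact_force'],s['tcp_pos'])
for k in (.01,.02,.0295):
    ctrl.movel(tip(g-k*ex,.042),max_speed=.06);s=get_state();print(s['time'],s['width'],s['contact_force'],s['tcp_pos'])
E
```

```text
[0.1181 0.1189 1.2847]
0.007806507450057133 44.0859979391098 [-2.2812 -0.0945  3.8418] [0.4818 0.1993 0.0234]
5.7167 0.008185258138890381 [ 0.1301 -0.0277  2.4868] [0.4726 0.2026 0.0234]
6.0333 0.007876146782475606 [-0.7033 -0.8291  3.3966] [0.4629 0.2061 0.0234]
6.3417 0.007744936663140109 [-0.6562  0.0425  2.5063] [0.4539 0.2094 0.0234]
```

```bash
python3 - <<'E'
from h import *
import pickle
np.set_printoptions(precision=4,suppress=True)
a=np.radians(-19.5)
ctrl.ungrasp();s=get_state();p=s['tcp_pos'];print(s['contact_force'])
ctrl.movel([p[0],p[1],.2],max_speed=.2)
ctrl.movep([.621,.201,.2],down(a));ctrl.pause(.1)
s=get_state();p,d=vision.grab_frame('wrist');cv2.imwrite('pics/w2.png',p);np.save('w2.npy',d);pickle.dump(s,open('s2.pkl','wb'))
print(s['time'],s['tcp_pos'],s['contact_force'],proj('wrist',[[.621,.201,.1],[.621,.201,.11]],s))
E
```

```text
[ 0.9118  0.4511 -0.0577]
8.9167 [0.6196 0.2016 0.1995] [-0.0568  0.0331  1.5672] [[319.207  239.8797]
 [319.2976 243.8284]]
```

View pics/w2.png

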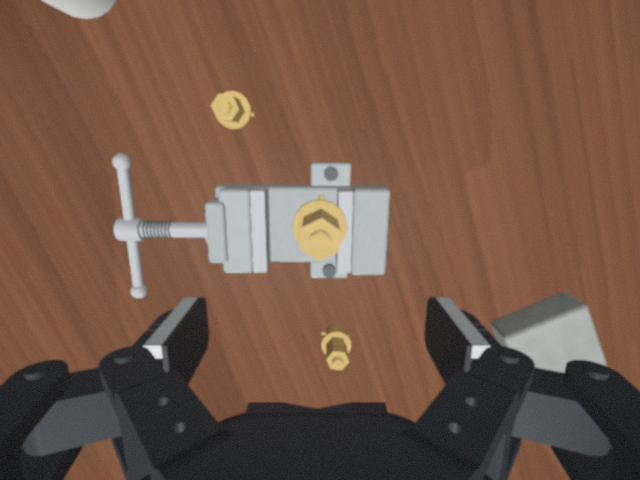

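The jaw is open and the neck stands free, its hex top at (320,238) against a predicted (319,240). The flats face the fingers, so I'll grip now and lift.

```bash
python3 - <<'E'
from h import *
import pickle
np.set_printoptions(precision=4,suppress=True)
a=np.radians(-19.5);q=down(a);g=[.6215,.2015]
ctrl.movel(tip(g,.084),frame=q,max_speed=.15);s=get_state();print(s['tcp_pos'],s['contact_force'])
ctrl.close_gripper(80);s=get_state();print(s['width'],s['gripper_force'],s['contact_force'],s['tcp_pos'])
ctrl.movel(tip(g,.10),max_speed=.08);s=get_state();print(s['contact_force'],s['wrist_torque'])
ctrl.movel(tip(g,.25),max_speed=.2)
# look at the base from a pose where the camera looks onto it past the neck
cx=np.array([-np.sin(a),np.cos(a)])
b=np.array([.62,-.187])
ctrl.movep(tip(b-.10*cx,.24),q);ctrl.pause(.15)
s=get_state();p,d=vision.grab_frame('wrist');cv2.imwrite('pics/w3.png',p);np.save('w3.npy',d);pickle.dump(s,open('s3.pkl','wb'))
print(s['time'],s['tcp_pos'],s['width'],s['contact_force'],proj('wrist',[[.62,-.187,.07]],s))
E
```

```text
[0.6221 0.2017 0.0664] [ 0.6713 -0.4732  0.2255]
0.025838161388048845 79.139514695853 [ 0.8837 -0.6291  4.1049] [0.622  0.2016 0.0659]
[ 1.1564 -0.0382 -3.6884] [0.0659 0.0077 0.0026]
13.7583 [ 0.5874 -0.2798  0.2213] 0.026111188478972053 [-0.0524 -0.0179 -5.0288] [[316.7728  95.908 ]]
```

View pics/w3.png

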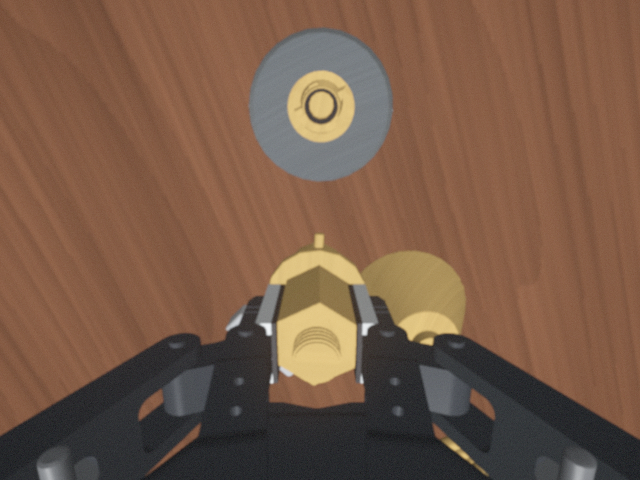

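```bash
python3 - <<'E'
import cv2
p=cv2.imread('pics/w3.png')[60:150,275:365];cv2.imwrite('pics/w3c.png',cv2.resize(p,None,fx=6.6,fy=6.6,interpolation=3))
E
```

```text
(no output)
```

View pics/w3c.png

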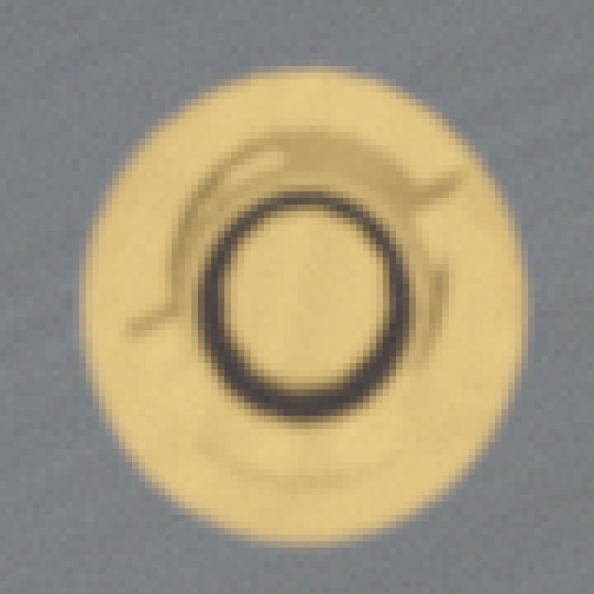

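```bash
python3 - <<'E'
from h import *
import pickle
s=pickle.load(open('s3.pkl','rb'));d=np.load('w3.npy')
i,R,t=cam('wrist',s);print(np.round(i['mtx'],0).tolist())
v,u=np.mgrid[60:150,275:365];px=np.stack([u,v],-1).reshape(-1,1,2).astype(float)
n=cv2.undistortPoints(px,np.array(i['mtx']),np.array(i['dist_coeffs']))[:,0]
X=(np.c_[n,np.ones(len(n))]*d[60:150,275:365].reshape(-1,1)-t)@R
np.save('X3.npy',X)
Z=X[:,2].reshape(90,90)*1000
for r in range(4,84,3): print(' '.join('%3d'%z for z in Z[r,8:84:3]))
m=(X[:,2]>.064)&(X[:,2]<.078);print(X[m].mean(0),m.sum())
E
```

```text
[[363.0, 0.0, 316.0], [0.0, 363.0, 241.0], [0.0, 0.0, 1.0]]
 21  21  22  21  21  21  21  21  23  22  23  24  21  22  21  22  22  23  22  20  22  23  23  23  21  21
 21  22  22  21  22  22  23  22  23  23  24  23  24  24  23  22  24  22  22  22  23  22  23  21  21  21
 22  21  22  22  21  22  22  23  22  22  24  23  24  23  22  24  23  22  23  22  22  21  23  23  21  22
 22  22  22  22  23  23  22  23  22  70  68  69  69  70  68  70  70  23  22  23  23  23  22  22  21  22
 22  22  22  23  22  23  25  27  69  69  72  69  70  70  70  68  68  68  69  22  23  24  24  22  22  21
 22  22  23  23  22  23  29  68  68  69  68  70  69  69  69  70  68  69  70  68  23  22  22  23  24  20
 22  22  24  25  23  26  69  71  69  70  61  57  54  54  55  61  66  68  69  69  69  22  23  22  22  23
 23  22  23  22  27  69  68  68  70  59  42  42  38  38  41  45  52  61  68  68  70  27  22  24  24  22
 22  23  23  23  28  69  68  68  55  42  31  29  34  32  30  30  39  48  63  61  51  27  27  23  23  22
 22  22  24  28  68  70  71  59  40  30  34  34  34  33  35  34  30  35  50  43  43  28  28  23  22  24

[... 1110 characters left out ...]
9  69  70  30  28  28  23  23  23
 23  23  21  22  27  28  30  30  69  69  68  70  69  68  69  68  69  70  30  30  28  28  23  22  23 363
 21  21  22  23  23  27  27  29  30  39  69  70  70  70  69  70  63  28  29  28  28  23  22  23  22  22
 22  21  23  24  23  22  26  26  28  31  30  30  30  31  29  31  30  29  28  26  24  24  21  23  21  21
 20  22  24  21  22  23  24  27  28  29  28  30  28  29  28  29  28  26  28  24  24  22  23  23  23  22
 20  22  20  22  21  22  22  22  23  28  28  27  28  28  27  27  28  24  23  23  23  23  22  22  22  21
 23  21  23  20  23  23  22  23  23  24  23  24  23  22  22  23  23  23  21  23  21  23  22  22  23  22
[ 0.62224768 -0.19090047  0.06925418] 1183
```

```bash
python3 - <<'E'
from h import *
from scipy.optimize import least_squares
X=np.load('X3.npy');m=(X[:,2]>.065)&(X[:,2]<.074);P=X[m,:2]
hull=cv2.convexHull(P.astype(np.float32))[:,0]
r=least_squares(lambda q:np.hypot(*(hull-q[:2]).T)-q[2],[.622,-.19,.022],loss='soft_l1',f_scale=.0005);print(r.x,len(hull))
c=r.x[:2]
for it in range(2):
    d=X[:,:2]-c;rr=np.hypot(*d.T);k=(rr>.0165)&(rr<.0215)
    an=np.degrees(np.arctan2(d[:,1],d[:,0]))
    # soft inlier slot: low pixels
    low=k&(X[:,2]<.06)
    print(np.round(np.sort(an[low])).astype(int))
    best=max(np.arange(0,180,.5),key=lambda f:sum(np.where(X[k,2]<.06,1,-1)*(np.abs(d[k]@[-np.sin(np.radians(f)),np.cos(np.radians(f))])<.004)))
    print(best)
    # rim score for centre refine: rim points in annulus
    from itertools import product
    c=max((c+np.array(o)*5e-4 for o in product(range(-4,5),repeat=2)),key=lambda cc:((lambda q:((q>.016)&(q<.022)).sum())(np.hypot(*(P-cc).T))));print(c)
E
```

```text
[ 0.62200248 -0.19193294  0.02168307] 41
[-180 -180 -179 -179 -178 -178 -178 -178 -177 -176 -176 -175 -175 -175
 -174 -174 -174 -173 -173 -173 -172 -172 -172 -171 -171 -170 -170 -169
   -6   -4   -2   -1   -1    0    0    0    1    1    2    2    2    2
    3    4    4    4    4    5    5    5    6    7    7    7    8    8
    8    9    9    9   10   10   11   11   12   12   13   13   13   13
   14   14   14   15   15   15   15   16   16   16   16   16   17   17
   17   17   17   18   18   19   82   84   87   88   90   90   93   94
   95   99  100  102  104  105  106  110  114  168  170  170  170  171
  171  171  171  172  172  172  172  172  173  173  173  174  174  174
  175  175  176  176  176  177  177  178  178  179  179  179  180]
4.5
[ 0.62200248 -0.19193294]
[-180 -180 -179 -179 -178 -178 -178 -178 -177 -176 -176 -175 -175 -175
 -174 -174 -174 -173 -173 -173 -172 -172 -172 -171 -171 -170 -170 -169
   -6   -4   -2   -1   -1    0    0    0    1    1    2    2    2    2
    3    4    4    4    4    5    5    5    6    7    7    7    8    8
    8    9    9    9   10   10   11   11   12   12   13   13   13   13
   14   14   14   15   15   15   15   16   16   16   16   16   17   17
   17   17   17   18   18   19   82   84   87   88   90   90   93   94
   95   99  100  102  104  105  106  110  114  168  170  170  170  171
  171  171  171  172  172  172  172  172  173  173  173  174  174  174
  175  175  176  176  176  177  177  178  178  179  179  179  180]
4.5
[ 0.62200248 -0.19193294]
```

```bash
python3 - <<'E'
from h import *
import pickle
from scipy.optimize import differential_evolution
np.set_printoptions(precision=4,suppress=True)
s=pickle.load(open('s3.pkl','rb'));d=np.load('w3.npy')
i,R,t=cam('wrist',s)
X=np.load('X3.npy');rim=(X[:,2]>.066)&(X[:,2]<.073)
v,u=np.mgrid[60:150,275:365]
W=unproj('wrist',np.stack([u,v],-1).reshape(-1,2),.0695,s)[:,:2]
def cost(q,full=False):
    e=W-q[:2];rr=np.hypot(*e.T);f=np.radians(q[2]);p=np.abs(e@[-np.sin(f),np.cos(f)])
    sg=lambda x:1/(1+np.exp(-x/2e-4))
    m=sg(rr-q[3])*sg(.022-rr)*sg(p-.004)
    return np.sum((m-rim)**2)
r=differential_evolution(cost,[(.617,.627),(-.197,-.186),(-15,25),(.0155,.0165)],seed=1,tol=1e-6);print(r.x,r.fun,rim.sum())
# neck in tool frame
H=np.array(i['hand_eye']);v,u=np.mgrid[225:395,250:385]
n=cv2.undistortPoints(np.stack([u,v],-1).reshape(-1,1,2).astype(float),np.array(i['mtx']),np.array(i['dist_coeffs']))[:,0]
T=np.c_[n,np.ones(len(n))]*d[225:395,250:385].reshape(-1,1);T=T@H[:3,:3].T+H[:3,3]
for zz,nm in [(-.0447,'stub top'),(-.0347,'hex top'),(.0033,'flange top')]:
    m=(np.abs(T[:,2]-zz)<.002)&(np.abs(T[:,1])<.023)&(np.abs(T[:,0])<.03);Q=T[m]
    if len(Q): print(nm,len(Q),Q[:,2].mean(),np.percentile(Q[:,0],[1,50,99]),np.percentile(Q[:,1],[1,50,99]))
m=(T[:,2]>.025)&(T[:,2]<.045)&(np.abs(T[:,1])<.012);Q=T[m];print('pin',len(Q),Q.mean(0),Q.max(0),Q.min(0))
E
```

```text
[ 0.622  -0.192   4.2267  0.0157] 57.60207644736164 1148
stub top 2010 -0.04385366986253306 [-0.0081  0.0007  0.0119] [-0.0195 -0.0001  0.0192]
hex top 3166 -0.03397078599538289 [-0.0116  0.0055  0.0137] [-0.0176 -0.0001  0.0177]
flange top 1702 0.004209542321885918 [0.0064 0.0136 0.0206] [-0.019  -0.0004  0.0185]
pin 254 [0.0155 0.0003 0.0352] [0.021  0.01   0.0419] [ 0.0094 -0.0105  0.0312]
```

```bash
cat >> h.py <<'E'
from scipy.optimize import differential_evolution
def base_fit(s,d,guess=(.622,-.192),slot=4.2):
    "rim centre and slot line angle (deg) from a wrist depth picture"
    i,R,t=cam('wrist',s);c=proj('wrist',[[*guess,.07]],s)[0].astype(int)
    v,u=np.mgrid[max(c[1]-55,0):c[1]+55,c[0]-55:c[0]+55];px=np.stack([u,v],-1).reshape(-1,2).astype(float)
    n=cv2.undistortPoints(px[:,None],np.array(i['mtx']),np.array(i['dist_coeffs']))[:,0]
    X=(np.c_[n,np.ones(len(n))]*d[v,u].reshape(-1,1)-t)@R
    rim=(X[:,2]>.066)&(X[:,2]<.073);W=unproj('wrist',px,.0695,s)[:,:2]
    rim&=np.hypot(*(W-guess).T)<.035
    sg=lambda x:1/(1+np.exp(-np.clip(x/2e-4,-50,50)))
    def cost(q):
        e=W-q[:2];rr=np.hypot(*e.T);f=np.radians(q[2]);p=np.abs(e@[-np.sin(f),np.cos(f)])
        return np.sum((sg(rr-.016)*sg(.022-rr)*sg(p-.004)-rim)**2)
    r=differential_evolution(cost,[(guess[0]-.007,guess[0]+.007),(guess[1]-.007,guess[1]+.007),(slot-15,slot+15)],seed=1,tol=1e-6)
    return r.x,r.fun,rim.sum()
E
python3 - <<'E'
from h import *
import pickle
np.set_printoptions(precision=4,suppress=True)
s=pickle.load(open('s3.pkl','rb'));print(base_fit(s,np.load('w3.npy')))
a=np.radians(94.2);q=down(a);cx=np.array([-np.sin(a),np.cos(a)]);b=np.array([.622,-.192])
p=tip(b-.10*cx,.24);print(p,ctrl.ik(p,q))
ctrl.movep(p,q);ctrl.pause(.2)
s=get_state();im,d=vision.grab_frame('wrist');cv2.imwrite('pics/w4.png',im);np.save('w4.npy',d);pickle.dump(s,open('s4.pkl','wb'))
print(s['time'],s['tcp_pos'],s['width'],s['qpos'],rot(s['eef_rot']).as_matrix()[:,1]);print(base_fit(s,d))
for z in (.24,.1):
  for ang in (94.2,49.2,4.2): print(ang,ctrl.ik(tip(b,z),down(np.radians(ang))))
E
```

```text
(array([ 0.622 , -0.192 ,  4.2495]), np.float64(69.78398977089392), np.int64(1148))
[np.float64(0.7217314477224458), np.float64(-0.18467618028723684), 0.2213] [ 0.3155  0.7137 -0.2112  1.1296  0.1425  1.3119  1.7622]
15.375 [ 0.7215 -0.185   0.2214] 0.02610315224563803 [ 0.3156  0.7134 -0.2105  1.13    0.1424  1.3119  1.7617] [-0.0722  0.9974 -0.0004]
(array([ 0.6218, -0.192 ,  4.2684]), np.float64(67.559701709148), np.int64(1165))
94.2 [ 0.3921  0.5551 -0.2243  1.4404  0.1282  1.1604  1.7934]
49.2 [ 0.282   0.5495 -0.0346  1.4421  0.0198  1.1503  1.1031]
4.2 [ 0.1605  0.5562  0.1749  1.444  -0.1008  1.1502  0.4241]
94.2 [ 0.3811  0.6858 -0.2036  1.61    0.1693  0.8631  1.7561]
49.2 [ 0.2867  0.6808 -0.0424  1.6114  0.0355  0.8502  1.089 ]
4.2 [ 0.169   0.688   0.159   1.6131 -0.1341  0.8512  0.4542]
```

```bash
cat >> h.py <<'E'
B=np.array([.622,-.192]);PHI=4.26;ZO=.0439
def at(under,ang,off=.0004):
    a=np.radians(ang);cx=np.array([-np.sin(a),np.cos(a)]);return [*(B+off*cx),under+ZO]
def go(under,ang,v=.05):
    ctrl.movel(at(under,ang),frame=down(np.radians(ang)),max_speed=v);rep()
def rep():
    s=get_state();m=rot(s['eef_rot']).as_matrix()
    print('t%.2f'%s['time'],'dxy mm',np.round((s['tcp_pos'][:2]-B)*1e3,2),'under %.4f'%(s['tcp_pos'][2]-ZO),'ang %.1f'%np.degrees(np.arctan2(m[1,1],m[0,1])),'F',np.round(s['contact_force'],1),'M',np.round(s['wrist_torque'],2),'w %.4f'%s['width']);return s
E
python3 - <<'E'
from h import *
A=PHI+90
ctrl.movep(at(.085,A),down(np.radians(A)));rep()
for u in (.074,.068,.063,.058,.053):
    go(u,A)
    if abs(get_state()['contact_force'][2]+5)>12: print('stop');break
E
```

```text
t16.03 dxy mm [-0.4  -0.34] under 0.0853 ang 94.2 F [ 0.9  0.4 -2.7] M [-0.03 -0.08  0.01] w 0.0262
t16.40 dxy mm [-0.21  0.26] under 0.0735 ang 94.3 F [-1.   0.2 -3.3] M [-0.03  0.02  0.  ] w 0.0261
t16.67 dxy mm [0.   0.27] under 0.0679 ang 94.3 F [ 1.   0.3 -4. ] M [ 0.07 -0.32  0.03] w 0.0264
t16.92 dxy mm [0.37 0.51] under 0.0628 ang 94.3 F [ 5.  2. -6.] M [ 0.43 -1.2   0.01] w 0.0257
t17.17 dxy mm [0.31 0.7 ] under 0.0577 ang 94.3 F [ 5.3  1.8 -4.7] M [ 0.67 -1.27  0.04] w 0.0261
t17.42 dxy mm [0.36 0.73] under 0.0525 ang 94.3 F [ 4.6  2.9 -5. ] M [ 0.72 -1.41 -0.01] w 0.0261
```

```bash
sed -i 's/^B=.*;PHI/B=np.array([.6228,-.1912]);PHI/' h.py; python3 - <<'E'
from h import *
A=PHI+90
for u in (.050,.045,.041,.039): go(u,A)
E
```

```text
t17.67 dxy mm [-0.22  0.01] under 0.0497 ang 94.3 F [ 3.3  1.9 -2. ] M [ 0.44 -1.02 -0.02] w 0.0261
t17.92 dxy mm [-0.2  -0.02] under 0.0451 ang 94.3 F [2.7 1.9 0.3] M [ 0.48 -0.92  0.04] w 0.0262
t18.17 dxy mm [-0.1  -0.01] under 0.0414 ang 94.3 F [3.3 2.5 4.6] M [ 0.55 -0.69  0.  ] w 0.0263
t18.42 dxy mm [-0.06 -0.06] under 0.0397 ang 94.3 F [2.2 2.5 6.7] M [ 0.62 -0.6   0.  ] w 0.0265
```

```bash
python3 - <<'E'
from h import *
A=PHI+90
go(.0383,A)
for k in range(10,91,10):
    ctrl.movel(at(.0383,A-k),frame=down(np.radians(A-k)),max_speed=.05);s=rep()
    if abs(s['wrist_torque'][2])>1.2 or np.hypot(*s['contact_force'][:2])>25: print('stop');break
E
```

```text
t18.67 dxy mm [-0.   -0.06] under 0.0393 ang 94.3 F [1.1 3.  7.9] M [ 0.68 -0.38 -0.02] w 0.0266
t18.99 dxy mm [ 0.17 -0.41] under 0.0394 ang 84.2 F [2.2 1.3 8.4] M [ 0.41 -0.51 -0.02] w 0.0265
t19.32 dxy mm [ 0.12 -0.53] under 0.0395 ang 74.2 F [1.2 1.6 8.8] M [ 0.32 -0.42 -0.07] w 0.0262
t19.64 dxy mm [ 0.06 -0.67] under 0.0395 ang 64.2 F [2.3 1.7 8.7] M [ 0.27 -0.44 -0.1 ] w 0.0261
t19.97 dxy mm [-0.09 -0.73] under 0.0394 ang 54.2 F [1.6 1.2 8.5] M [ 0.21 -0.37 -0.  ] w 0.0265
t20.29 dxy mm [-0.21 -0.83] under 0.0394 ang 44.2 F [1.4 1.1 7.8] M [ 0.15 -0.3  -0.07] w 0.0265
t20.62 dxy mm [-0.34 -0.89] under 0.0393 ang 34.2 F [ 0.2 -0.1  8.3] M [ 0.14 -0.25 -0.05] w 0.0262
t20.94 dxy mm [-0.41 -0.94] under 0.0393 ang 24.2 F [ 1.3 -0.1  7.8] M [ 0.11 -0.16 -0.05] w 0.0263
t21.27 dxy mm [-0.48 -0.99] under 0.0393 ang 14.2 F [ 0.6 -0.6  8.6] M [ 0.01 -0.12 -0.02] w 0.0262
t21.59 dxy mm [-0.43 -1.1 ] under 0.0393 ang 4.2 F [ 0.1 -0.4  9.5] M [ 0.03 -0.09 -0.01] w 0.0264
```

```bash
sed -i 's/^B=.*;PHI/B=np.array([.6224,-.1922]);PHI/' h.py; python3 - <<'E'
from h import *
for u in (.0400,.0415,.0430,.0440,.0447,.0452,.0456):
    go(u,PHI,.03);s=get_state()
    if s['contact_force'][2]<-6: print('top');break
ctrl.pause(.3);rep()
E
```

```text
t21.84 dxy mm [-0.1  -0.28] under 0.0409 ang 4.2 F [0.8 2.2 7.3] M [ 0.37 -0.32 -0.05] w 0.0261
t22.09 dxy mm [-0.1  -0.27] under 0.0423 ang 4.2 F [1.7 1.9 8.2] M [ 0.36 -0.37 -0.05] w 0.0260
t22.34 dxy mm [-0.12 -0.24] under 0.0437 ang 4.2 F [1.1 1.4 6.1] M [ 0.37 -0.44 -0.02] w 0.0263
t22.59 dxy mm [-0.12 -0.15] under 0.0445 ang 4.2 F [3.1 1.5 6.5] M [ 0.14 -0.45 -0.04] w 0.0265
t22.84 dxy mm [-0.14 -0.06] under 0.0449 ang 4.2 F [2.6 0.5 5.1] M [ 0.03 -0.43 -0.03] w 0.0262
t23.09 dxy mm [-0.14 -0.02] under 0.0452 ang 4.2 F [ 2.7 -0.8  4.8] M [-0.16 -0.47  0.01] w 0.0264
t23.34 dxy mm [-0.13  0.04] under 0.0456 ang 4.2 F [ 2.  -1.1  3.9] M [-0.33 -0.53 -0.  ] w 0.0263
t23.64 dxy mm [-0.16  0.07] under 0.0455 ang 4.2 F [ 1.6 -2.3  3.4] M [-0.44 -0.5   0.03] w 0.0264
```

```bash
python3 - <<'E'
from h import *
for u in (.0460,.0464):
    go(u,PHI,.03)
    if get_state()['contact_force'][2]<1: break
ctrl.pause(.4);rep()
ps=[]
for c,(y,x) in {'side':(150,170),'wrist':(150,170)}.items():
    p,d=vision.grab_frame(c);ps.append(cv2.resize(p[y:y+280,x:x+300] if c=='side' else p,(400,373)))
cv2.imwrite('pics/end.png',np.hstack(ps))
E
```

```text
t23.89 dxy mm [-0.15  0.17] under 0.0457 ang 4.3 F [ 2.7 -3.4 -0.9] M [-0.68 -0.76  0.01] w 0.0263
t24.29 dxy mm [-0.15  0.2 ] under 0.0457 ang 4.3 F [ 4.  -3.1 -3.4] M [-0.88 -0.85  0.03] w 0.0259
```

View pics/end.png

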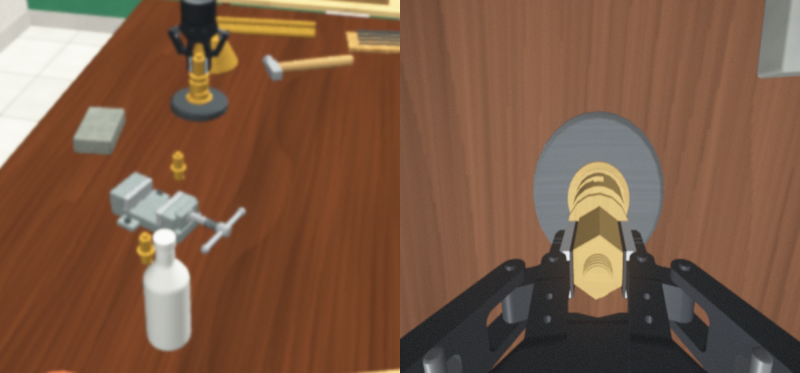

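The neck sits in the socket at the locked height and the upward tug met the notch top. In the picture the vise is open and the bystanders have not moved. I'll ease back to neutral and hand in.

```bash
python3 - <<'E'
from h import *
go(.0457,PHI,.03);ctrl.pause(.3);rep()
print(ticket.close_job())
E
```

```text
t24.64 dxy mm [-0.13  0.22] under 0.0458 ang 4.3 F [ 2.8 -4.  -2. ] M [-0.96 -0.59  0.01] w 0.0262
t24.94 dxy mm [-0.15  0.26] under 0.0457 ang 4.3 F [ 2.  -4.5 -1.3] M [-1.01 -0.55 -0.01] w 0.0262
the job is handed in; nothing more can be done
None
```

I handed the job in at 24.9 s: the vise is open, the neck is held upright in the socket, and nothing else on the bench looked moved in the last picture; height and an upward tug show it locked, but the judge gave no verdict.

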